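# Close the measuring instrument and start it

### The job

With the fingertips, push the instrument's open specimen tray fully in without touching the specimen or tipping it over, then push the sliding clear cover fully shut over it by its rib. Once both are shut, press the larger key of the control box right down, let it come up again and move clear; leave the smaller key and the other things on the bench alone.

Things in the scene. Friction and masses are not known exactly. Their poses are not given: they have to be found in the camera images.
- instrument: Fixed low grey bench instrument, 180 (x) x 260 (y) x 75 mm high, origin at the centre of its underside on the bench; x points from its front to its back (away from the robot at yaw 0), y to its left. An open-topped well (x -90 to 30, y 0 to 110 mm) at its left front takes the specimen tray; the flat deck right of it (y -130 to 0, z 75 mm) is where the clear cover is parked.
- tray (a joint): Opening of the specimen tray in m: 0 fully in, its front flush with the instrument's front; 0.095 fully out towards the instrument's -x. A plain aluminium drawer without handle; starts 0.05 to 0.085 open, slides with about 2 N of friction plus slight damping (6 N s/m), and stays where it is left. It stops hard at 0.
- tray_front (a point): Middle of the top edge of the tray's front panel, on its outer (-x) face, 75 mm above the bench; moves with the tray; axes as the instrument's. The panel is flat, 104 mm wide (y), 8 mm thick, and reaches from 14 to 75 mm above the bench; push it towards +x of the instrument.
- tray_floor (a point): Centre of the tray's inner floor, 19 mm above the bench, moves with the tray; axes as the instrument's. The floor is about 100 x 92 mm within side and back rims 11 mm high.
- cover (a joint): Opening of the sliding cover in m: 0 fully shut over the well, 0.11 fully open towards the instrument's -y (right). Clear plastic sheet with a grey plastic frame; starts 0.05 to 0.10 open, about 1.5 N of friction plus slight damping (6 N s/m), stays where it is left. It stops hard at 0.
- cover_rib (a point): Middle of the top edge of the cover's upright grey rib, on its outer right (-y) face, 111 mm above the bench; moves with the cover; axes as the instrument's. The rib stands across the cover's right end: 138 mm long (x), 12 mm thick, its -y face flat from 77 to 111 mm above the bench, i.e. 36 mm above the deck it slides over; push it towards +y of the instrument. The rest of the cover is 85 mm high at most.
- specimen: Bare steel cylinder, 26 mm diameter, 30 mm high, about 40 to 85 g, standing loose on the tray's floor; origin at the centre of its underside, z along its axis.
- control_box: Fixed grey plastic box 90 (x) x 120 (y) x 40 mm high, left or right of the instrument; origin at the centre of its underside. Two white keys on top: the larger (36 mm diameter) at y +28 mm, the smaller (18 mm diameter) at y -34 mm.
- start_key (a joint): Travel of the larger key in m: 0 up, 0.006 right down; it springs back; 5 N pushes it fully down. Pressed counts from 0.004.
- start_key_top (a point): Centre of the top face of the larger, 36 mm round key; it is pressed straight down and moves with the key.
- small_key (a joint): Travel of the smaller key in m, 0 up; it is to be left alone.
- small_key_top (a point): Centre of the top face of the smaller, 18 mm round key.
- parts_tray: Bystander: loose white open plastic tray 100 x 120 x 28 mm, on the other side of the instrument from the control box; origin at the centre of its underside.
- spare: Bystander: spare steel cylinder, 26 mm diameter, 30 mm high, standing in the parts tray; origin at the centre of its underside.
- jar: Bystander: amber jar, 56 mm diameter, 75 mm high; origin at the centre of its underside.
- weight: Bystander: brass weight, 44 mm diameter, 62 mm high with a knob; origin at the centre of its underside.
Things that resemble listed ones, but are neither listed nor needed, are in the scene too. Leave any red look-alike of the control_box alone. Leave any orange look-alike of the specimen alone.

How it is judged:
By the outcome, as a careful person would: the job done as asked, in the order asked, and still so for the second after the job is handed in, with the robot touching nothing.
It also fails if it takes over 58 s, if anything falls off the work surface, if the arm or the gripper's body presses on something with over 40 N, if the wrist force passes 120 N, or if a joint passes its speed limit or range.

### The arm

A 7-joint arm with a two-finger parallel gripper is mounted at the origin on the work surface. World frame = base frame: x ahead of the robot, y to its left, z up, the work surface at z = 0. Lengths are in m, angles in rad, forces in N, time in s.
With the tool pointing down it reaches from about 0.425 to 0.925 m from the base axis. Payload 6.8 kg.
Tool frame: the origin (TCP) lies on the front face of the gripper's body, between the roots of the fingers; the fingertips stand 73 mm ahead of it and the grasp point (between the pads) lies 54 mm ahead of it (env.nose_length is the distance from the TCP to the fingertips, in m); z points along the fingers, y is the direction in which the jaws open and shut (so a half turn about z gives the same grasp; the last joint's range is limited). The gripper opens to 85 mm and grips with 20 to 120 N. Pads are 22 mm wide; open, the fingers measure 114 mm over their backs; the gripper's body (76 mm by 85 mm) begins 54 mm behind the grasp point. The pads swing forward as they close: fully open they stand 13 mm farther back than shut.
Start: joints at [1.089, 0.477, 0.022, 1.555, -0.011, 1.109, -0.083], TCP at [0.246, -0.628, 0.304] pointing down, gripper open.
Joint ranges: [-2.96, 2.96], [-0.34, 2.1], [-1.41, 1.46], [0.24, 2.44], [-1.37, 4.51], [0.17, 1.92], [-2.96, 2.96]. Speed limits (rad/s): [2.39, 2.39, 3.14, 3.14, 3.14, 3.14, 3.14].

### API

Orientations are given as a unit quaternion [w, x, y, z].
In Python, from cell import env, kin, camera, calibration, job gives the robot as it stands. The module is installed in compiled form; this text tells all that it offers. Calls block until the motion is done:
- env.reach(position, orientation): joint-space move of the TCP to a pose.
- env.movel(position, velocity=0.15, rot=None, stop_force=None): straight line of the TCP; rot=None keeps the orientation; velocity is the mean speed in m/s. With stop_force (N) it stops when the force on the tool has changed by that much, and returns True; else False.
- env.goto_joints(angles): joint-space move.
- env.grip(opening, f_grip=None): finger opening in m; f_grip is the grip in N (None keeps the last); returns when the fingers have stopped.
- env.dwell(seconds).
- kin.inverse_kinematics(position, orientation): joint angles nearest the present ones, or None.
- env.get_state(): the state.
- camera(name): name is "scene" or "top" or "wrist"; returns (picture, depth): 400x640x3 uint8, blue, green, red; 400x640 float32, m along the optical axis (not along the pixel's ray), 0 where there is no reading.
- calibration(name): a dict with "fx", "fy", "cx", "cy" (pixels), "rvec" (rotation vector, rad) and "tvec" (3), from world to camera coordinates, as OpenCV has them. Camera axes: x right, y down, z forward; pixel columns grow to the right and rows downward; lengths in m; the calibration is good to about 2 mm. A picture is of the moment at which its call begins: read the wrist's pose just before it. calibration takes no time and is no camera call; for the wrist camera it gives the pose at the moment of the call.
A pose or a line that the arm cannot do raises env.PlanningError and nothing moves.
- job.job_done(): hands the job in, once; it reports no verdict.
The state is a dict: "time": time; "qpos": joint angles; "joint_velocities": joint speeds; "joint_torque": joint torques, N m; "tcp_pos": TCP position; "orientation": TCP orientation; "force": force on the tool from outside, world axes, zero at the start; "torque": the same for the moment, N m; "opening": finger opening in m.
Only numpy, scipy, OpenCV 4.12 (cv2) and the standard library are available. Lean on these libraries where they do the work, as an engineer would, in place of code of your own. Each camera call takes 0.05 s, during which the arm holds its last target. There are 200 camera calls.

## Working session

There is one attempt and no reset: what is moved stays moved. The work goes in short steps, each a Python script; the robot and the scene stay as the last script left them, time stands still between calls to the robot, and variables do not carry over. Pictures are saved under pics/ and viewed, about 8 in all and at most 12, crops included, and the job is handed in when it is done.

```bash
mkdir -p pics; cat > h.py <<'E'
import numpy as np, cv2
from cell import env,kin,camera,calibration,job
def cloud(name):
    c=calibration(name); im,d=camera(name)
    R,_=cv2.Rodrigues(np.array(c["rvec"],float)); t=np.array(c["tvec"],float).ravel()
    v,u=np.mgrid[:400,:640]
    P=np.stack([(u-c["cx"])/c["fx"]*d,(v-c["cy"])/c["fy"]*d,d],-1)
    W=(P-t)@R; W[d==0]=np.nan
    return im,W
E
python3 - <<'E'
from h import *
for n in("top","scene"):
    im,W=cloud(n); cv2.imwrite(f"pics/{n}0.png",im); np.save(f"{n}0.npy",W)
print(env.get_state()["time"],env.get_state()["orientation"],env.nose_length)
E
```

```text
0.1 [-8.09844154e-04  9.82587253e-01  1.85799861e-01 -2.17111536e-04] 0.0726
```

View pics/top0.png

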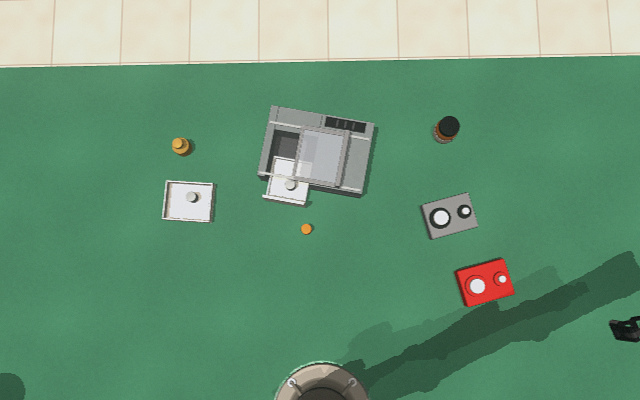

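View pics/scene0.png

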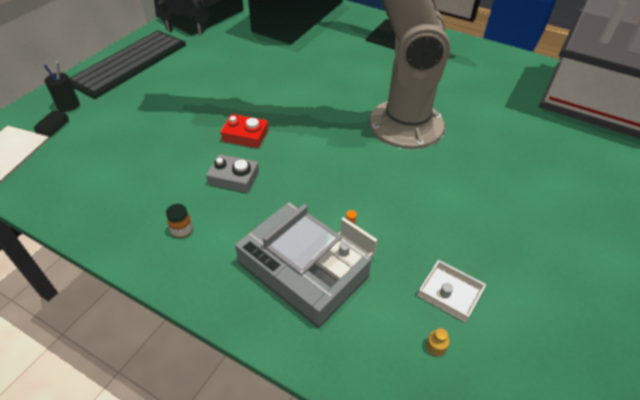

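The top view shows the instrument at about (318,150), the tray out towards the robot with its front panel at (286,200) and the specimen at (291,184). The rib is near (345,158), the grey control box at (449,215) with its larger key at (441,217), and the orange decoy at (306,229), just in front of the tray. Next I'll measure these.

```bash
python3 - <<'E'
from h import *
W=np.load("top0.npy"); im=cv2.imread("pics/top0.png")
def px(u,v): return np.round(W[v,u],4)
for p in [(318,150),(441,217),(465,211),(306,229),(291,184),(281,203),(264,196),(307,205),(345,158),(448,127)]: print(p,px(*p))
Z=W[...,2]; roi=np.zeros(Z.shape,bool); roi[95:215,250:385]=1
def rect(m,n):
    p=W[m][:,:2].astype(np.float32); r=cv2.minAreaRect(p); print(n,len(p),r, np.median(W[m][:,2])); return p
rect(roi&(Z>.1)&(Z<.118),"rib")
m=roi&(Z>.06); m[186:215,250:312]=0
rect(m,"instr")
m=roi&(Z>.06); m[:192]=0; m[:,312:]=0
p=rect(m,"panel"); 
box=np.zeros(Z.shape,bool); box[185:245,412:485]=1
rect(box&(Z>.03),"box"); 
g=im.min(2)>200
for n,a in(("big",(slice(203,232),slice(427,455))),("small",(slice(203,220),slice(456,475)))):
    k=np.zeros_like(box);k[a]=1;k&=g&(Z>.03); q=W[k]; print(n,len(q),np.median(q,0),(q.min(0)+q.max(0))/2,np.ptp(q,axis=0))
# hi-z crop
c=im[95:240,245:390]; cv2.imwrite("pics/crop.png",cv2.resize(c,None,fx=4,fy=4,interpolation=cv2.INTER_CUBIC))
E
```

```text
(318, 150) [0.632  0.001  0.0864]
(441, 217) [ 0.4671 -0.2934  0.0644]
(465, 211) [ 0.4811 -0.3522  0.0622]
(306, 229) [0.4455 0.0348 0.0267]
(291, 184) [0.5556 0.0697 0.0512]
(281, 203) [0.5134 0.0983 0.015 ]
(264, 196) [0.523  0.1331 0.0763]
(307, 205) [ 0.5096  0.0333 -0.0034]
(345, 158) [ 0.6061 -0.0634  0.1093]
(448, 127) [ 0.6863 -0.3167  0.0761]
rib 294 ((0.6071376204490662, -0.05747496336698532), (0.011993369087576866, 0.13740292191505432), 78.69635009765625) 0.11071528241293858
instr 6520 ((0.6389092206954956, 0.00628487765789032), (0.26017725467681885, 0.18144172430038452), 78.63410186767578) 0.07786166319335244
panel 167 ((0.5149099230766296, 0.08624684810638428), (0.10300540179014206, 0.00880609080195427), 78.59103393554688) 0.07434647466691827
box 1777 ((0.4740726351737976, -0.32152387499809265), (0.09028792381286621, 0.12060382217168808), 14.702555656433105) 0.040973077264892944
big 146 [ 0.46703556 -0.29336208  0.06217472] [ 0.46618524 -0.29325809  0.06111973] [0.03203767 0.03194102 0.01561194]
small 30 [ 0.48223782 -0.35224926  0.06200025] [ 0.48231154 -0.35316663  0.06046956] [0.01257426 0.0121323  0.01035422]
```

View pics/crop.png

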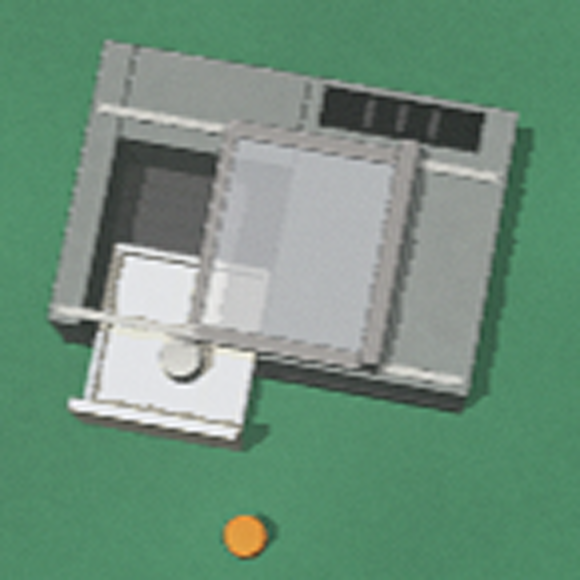

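```bash
cat >> h.py <<'E'
C=np.array([.6389,.0063]); a0=np.radians(-11.37)
ex=np.array([np.cos(a0),np.sin(a0)]); ey=np.array([-ex[1],ex[0]])
def I(x,y,z): return np.r_[C+x*ex+y*ey,z+env.nose_length]   # fingertips, instrument frame
def loc(): 
    p=env.get_state()["tcp_pos"]; d=np.array(p[:2])-C; return np.round([d@ex,d@ey,p[2]-env.nose_length],4)
def down(a): return [0,np.cos(a/2),np.sin(a/2),0]
def show(t): s=env.get_state(); print(t,"t=%.1f"%s["time"],loc(),np.round(s["force"],1))
E
python3 - <<'E'
from h import *
env.grip(0.0); 
env.reach(I(-.18,.057,.2),down(a0)); show("above")
env.movel(I(-.18,.057,.045),.15); show("down")
r=env.movel(I(-.09,.057,.045),.035,stop_force=12); show(("pushed",r))
im,W=cloud("scene"); cv2.imwrite("pics/s1.png",im)
E
```

```text
above t=3.6 [-0.1796  0.0564  0.2   ] [-0.6 -0.8 -0. ]
down t=4.7 [-0.1795  0.0573  0.0457] [ 0.   1.1 -0.2]
('pushed', True) t=6.7 [-0.1015  0.057   0.0444] [-0.1 -0.2 -0.5]
```

View pics/s1.png

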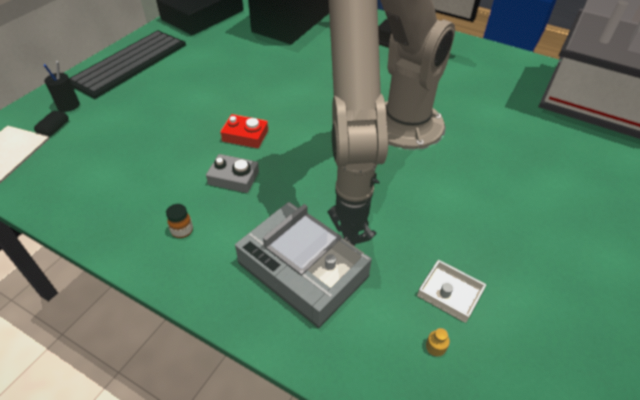

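The tray is in, at the predicted contact point, and the specimen is standing at (331,262). I'll re-push gently to confirm, then move the cover.

```bash
python3 - <<'E'
from h import *
r=env.movel(I(-.094,.057,.045),.01,stop_force=10); show(("repush",r))
env.movel(I(-.15,.057,.045),.12); env.movel(I(-.15,.057,.16),.2); show("up")
b=[a0+np.pi/2,a0-np.pi/2]
q=[kin.inverse_kinematics(I(-.019,-.108,.16),down(x)) for x in b]
print([None if x is None else np.round(x,2) for x in q])
now=np.array(env.get_state()["qpos"])
i=min((i for i in(0,1) if q[i] is not None),key=lambda i:np.abs(np.array(q[i])-now).max())
env.reach(I(-.019,-.108,.16),down(b[i])); show("above rib")
env.movel(I(-.019,-.108,.09),.12,stop_force=8); show("down")
r=env.movel(I(-.019,.01,.09),.035,stop_force=12); show(("pushed",r))
r=env.movel(I(-.019,.012,.09),.01,stop_force=10); show(("repush",r))
E
```

```text
('repush', True) t=7.3 [-0.1012  0.0568  0.0436] [ 0.2 -0.2  0. ]
up t=8.6 [-0.1501  0.0565  0.1592] [ 0.2  0.2 -0.6]
[array([ 0.67,  0.58, -0.85,  1.75,  0.5 ,  1.04, -0.56]), array([-0.42,  0.51,  0.64,  1.83, -0.37,  0.93, -2.95])]
above rib t=9.7 [-0.0199 -0.1072  0.1587] [1.1 0.9 0. ]
down t=10.4 [-0.0187 -0.1082  0.0904] [0.4 0.2 1.3]
('pushed', True) t=12.8 [-0.0194 -0.0159  0.0896] [-0.   0.6  0.5]
('repush', True) t=13.8 [-0.0201 -0.0157  0.089 ] [ 0.2 -0.6 -0.2]
```

```bash
python3 - <<'E'
from h import *
env.movel(I(-.019,-.04,.09),.12); env.movel(I(-.019,-.06,.17),.2)
K=np.array([.4667,-.2937])
env.reach(np.r_[K,.12+env.nose_length],down(np.radians(14.7))); show("above key")
im,W=cloud("top"); Z=W[...,2]
roi=np.zeros(Z.shape,bool); roi[95:215,250:385]=1
for n,m in(("rib",roi&(Z>.1)&(Z<.118)),("instr+tray",roi&(Z>.06))):
    p=W[m][:,:2].astype(np.float32); r=cv2.minAreaRect(p); d=np.array(r[0])-C; print(n,len(p),r,d@ex,d@ey)
cv2.imwrite("pics/c2.png",cv2.resize(im[95:255,245:485],None,fx=3,fy=3,interpolation=cv2.INTER_CUBIC))
E
```

```text
above key t=16.6 [-0.1095 -0.3275  0.1197] [ 0.7  0.7 -0.3]
rib 303 ((0.6207096576690674, 0.00976563524454832), (0.012380084954202175, 0.1362992525100708), 78.69961547851562) -0.018516577723746635 -0.0001884971225915139
instr+tray 7694 ((0.6383638978004456, 0.006440833210945129), (0.260408490896225, 0.18187955021858215), 78.73714447021484) -0.0005533453725435086 3.2379937568475205e-05
```

View pics/c2.png

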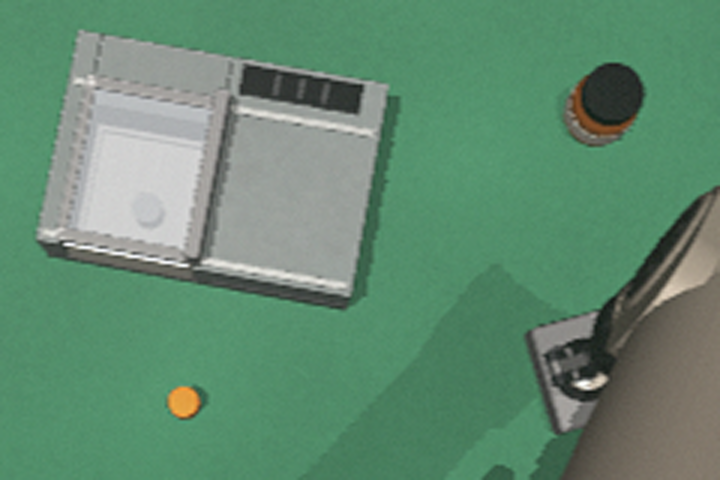

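The tray is flush, the cover is shut over the well, and the specimen stands at (148,210). The gripper is over the large key, so I'll press it now.

```bash
python3 - <<'E'
from h import *
K=np.array([.4667,-.2937]); n=env.nose_length
print(env.movel(np.r_[K,.070+n],.08,stop_force=10)); show("near")
print(env.movel(np.r_[K,.045+n],.015,stop_force=12)); show("pressed")
env.dwell(.3); show("hold")
env.movel(np.r_[K,.16+n],.1); env.movel(np.r_[K+[-.02,-.15],.26+n],.2); show("clear")
im,W=cloud("top"); cv2.imwrite("pics/c3.png",im)
print(np.median(W[210:222,436:446,2]))
E
```

```text
False
near t=17.4 [-0.1095 -0.3283  0.0701] [-0.5  0.2  0.3]
True
pressed t=18.4 [-0.1096 -0.3281  0.0561] [-1.1  1.8  7.3]
hold t=18.7 [-0.1096 -0.3281  0.0561] [-1.   0.8  7.6]
clear t=21.0 [-0.0997 -0.4778  0.2591] [ 0.3 -0.3 -0.2]
0.06143500772281631
```

View pics/c3.png

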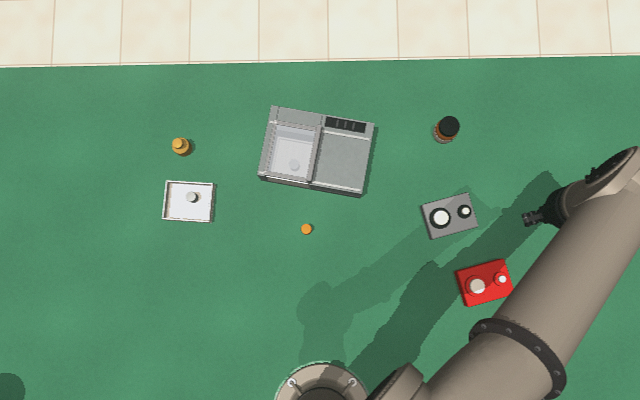

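The key went down 6 mm with 7.6 N held, then came back up. Everything else is in place and the arm is clear.

```bash
python3 -c "
from h import *
job.job_done()"
```

```text
the job is handed in; nothing more can be done
```

The job is done and handed in. The last clock reading before hand-in was 21.0 s, against the 58 s limit.

- **Tray:** I pushed it in by its front panel until it hit the hard stop. A second gentle push moved it less than 0.5 mm, and in the top view its front is flush with the instrument.
- **Specimen:** It is upright in the tray; I only pushed on the panel and did not touch it.
- **Cover:** I pushed it by its rib to the hard stop. A second push moved it about 0.2 mm, and the camera shows it closed over the well.
- **Larger key:** It was pressed after both were shut. It went down about 6 mm with 7.6 N held (5 N is enough). Afterwards the camera read its top at 61.4 mm, against about 62 mm before, so it came back up.
- **Everything else:** In the last top view the smaller key, bystanders and look-alikes are where they started, and the arm is clear.

No check failed or disagreed.

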